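# Interleave polished glass plates in a packing board

## Task

Pack the second black glass plate over the one already in the well of the packing board. First take the polishing wheel off the lower plate and stand it flat, wholly on the round felt mat; then slide the fibreboard separator into the well so that it lies flat on the lower plate, and after it slide the upper glass plate in so that it lies flat on the separator. Slide the two sheets along the board without lifting them off it, never let glass touch glass, and leave the jar, the bottle and the screwdriver undisturbed.

Things in the scene. Friction and masses are not known exactly. Their poses are not given: they have to be found in the camera images.
- board: Fixed grey board 160 (its x) x 420 (its y) mm, deck 21 mm above the bench. Middle: a 110 x 110 mm well, floor 4 mm above the bench. Rails 8 mm high and thick on the deck along the well's -x and +x sides (inner faces x = -55, 55 mm), ends flared out to y = -68, 68 mm. On the -y and +y wings lie the two sheets, either way round. Origin: middle of the well, at bench level; z up.
- lower_plate: Black glass plate 100 x 100 x 8 mm, loose, already lying in the well. Origin: centre of its underside; x and y along its edges.
- upper_plate: Black glass plate 100 x 100 x 8 mm, about 200 g, lying on one wing of the board. Origin: centre of its underside; x and y along its edges.
- separator: Brown rigid fibreboard sheet 100 x 100 x 5 mm, about 60 g, lying on the other wing of the board. Origin: centre of its underside; x and y along its edges.
- wheel: Grey-green polishing wheel, a solid drum 50 mm in diameter and 36 mm tall, about 120 g, standing on the lower plate. Origin: centre of its underside; z is its axis.
- mat: Round grey felt mat, 110 mm in diameter and 3 mm thick, fixed on the bench, beyond one end of the board. Origin: centre of its underside.
- jar: Bystander: closed glass jar 60 mm in diameter, 70 mm tall, standing beyond the board's other end. Origin: centre of its underside.
- bottle: Bystander: white bottle 36 mm in diameter, 110 mm tall, standing on the bench behind the board (its +x side). Origin: centre of its underside.
- screwdriver: Bystander: black-handled screwdriver 150 mm long and some 30 mm thick, lying on the bench before the board (its -x side), roughly along the board. Origin: on the bench under its middle; x along its length.
Not all that is in view belongs to the job. What is shaped like the upper_plate but brown or pink is not meant. There is more than one size of the separator; the job needs the middle-sized.

How it is judged:
By the outcome, as a careful person would: the job done as asked, in the order asked, and still so for the second after the job is handed in, with the robot touching nothing.
It also fails if it takes over 66 s, if anything falls off the work surface, if the arm or the gripper's body presses on something with over 40 N, if the wrist force passes 120 N, or if a joint passes its speed limit or range.

## Robot

A 6-joint arm with a two-finger parallel gripper is mounted at the origin on the work surface. World frame = base frame: x ahead of the robot, y to its left, z up, the work surface at z = 0. Lengths are in m, angles in degrees, forces in N, time in s.
With the tool pointing down it reaches from about 0.325 to 0.85 m from the base axis. Payload 15.5 kg.
Tool frame: the origin (TCP) lies midway between the tips of the shut fingers; the grasp point (between the pads) lies 19 mm behind it; z points along the fingers, y is the line along which they close (so a half turn about z gives the same grasp; the last joint's range is limited). The gripper opens to 91 mm and grips with 3 to 60 N. Pads are 32 mm wide; open, the fingers measure 118 mm over their backs; the gripper's body (76 mm by 178 mm) begins 60 mm behind the grasp point.
Start: joints at [-79.842, 28.281, 77.091, -0, 74.628, -5.472], TCP at [0.168, -0.602, 0.214] pointing down, gripper open.
Joint ranges: [-166.48, 166.48], [-47.26, 123.95], [12.59, 153.08], [-70.14, 250.14], [6.76, 159.57], [-176.63, 176.63]. Speed limits (degrees/s): [108.29, 108.29, 147.25, 172.46, 172.46, 172.46].

## Interface

Orientations are given as a 3x3 rotation matrix whose columns are the frame's x, y, z axes.
In Python, from bench import ctrl gives the robot as it stands. The module is installed in compiled form; this text tells all that it offers. Calls block until the motion is done:
- ctrl.goto(position, orientation): joint-space move of the TCP to a pose.
- ctrl.move_l(position, vel=0.15, ori=None, contact_N=None): straight line of the TCP; ori=None keeps the orientation; vel is the mean speed in m/s. With contact_N (N) it stops when the force on the tool has changed by that much, and returns True; else False.
- ctrl.movej(angles): joint-space move.
- ctrl.command_gripper(opening): opening from 0.0 (shut) to 1.0 (fully open); the grip force is fixed at half the most; returns when the fingers have stopped.
- ctrl.sleep(seconds).
- ctrl.ik(position, orientation): joint angles nearest the present ones, or None.
- ctrl.read_camera(name): name is "scene" or "top" or "wrist"; returns the picture (480x640x3 uint8, blue, green, red); there is no depth.
- ctrl.camera_params(name): a dict with "fx", "fy", "cx", "cy" (pixels), "pose" (4x4, takes a point from camera to world coordinates); the wrist camera has in their place "T_tool_cam" (4x4, takes a point from camera to tool coordinates, whose origin is the TCP and whose axes are the flange's). Camera axes: x right, y up, looking along -z (the intrinsics and any distortion apply to the point x, -y, -z); pixel columns grow to the right and rows downward; lengths in m; the calibration is good to about 2 mm. A picture is of the moment at which its call begins: read the wrist's pose just before it. camera_params takes no time and is no camera call.
A pose or a line that the arm cannot do raises ctrl.MotionError and nothing moves.
- ctrl.sign_off(): hands the job in; it is judged then, once.
Readings, each from a call of its own:
- ctrl.current_t(): time.
- ctrl.current_q(): joint angles.
- ctrl.current_dq(): joint speeds.
- ctrl.current_effort(): joint torques, N m.
- ctrl.current_tool_pos(): TCP position.
- ctrl.current_eef_rot(): TCP orientation.
- ctrl.current_contact_force(): force on the tool from outside, world axes, zero at the start.
- ctrl.current_wrist_torque(): the same for the moment, N m.
- ctrl.current_grip_width(): opening from 0.0 (shut) to 1.0 (fully open).
- ctrl.current_grasp_force(): force on a finger pad.
Only numpy, scipy, OpenCV 4.12 (cv2) and the standard library are available. Lean on these libraries where they do the work, as an engineer would, in place of code of your own. Each camera call takes 0.05 s, during which the arm holds its last target. There are 200 camera calls.

## Working session

There is one attempt and no reset: what is moved stays moved. The work goes in short steps, each a Python script; the robot and the scene stay as the last script left them, time stands still between calls to the robot, and variables do not carry over. Pictures are saved under pics/ and viewed, at most 10 in all, crops included, and the job is handed in when it is done.

```bash
mkdir -p pics
python3 - <<'E'
from bench import ctrl
import cv2,numpy as np
np.set_printoptions(precision=4,suppress=True)
for n in ("scene","top"):
    cv2.imwrite(f"pics/{n}0.png",ctrl.read_camera(n)); print(n,ctrl.camera_params(n))
print(ctrl.camera_params("wrist"),ctrl.current_eef_rot(),ctrl.current_t())
E
```

```text
scene {'fx': 505.78273052171727, 'fy': 505.78273052171727, 'cx': 315.30755298644715, 'cy': 229.75381973564907, 'pose': array([[ 0.243 , -0.569 ,  0.7856,  1.3629],
       [ 0.97  ,  0.1528, -0.1893, -0.216 ],
       [-0.0123,  0.808 ,  0.5891,  0.6917],
       [ 0.    ,  0.    ,  0.    ,  1.    ]])}
top {'fx': 616.2820358050114, 'fy': 616.2820358050114, 'cx': 311.43160820750836, 'cy': 241.90258035411838, 'pose': array([[-0.0203,  0.9972, -0.0723,  0.3665],
       [-0.9996, -0.0186,  0.023 ,  0.0177],
       [ 0.0216,  0.0727,  0.9971,  1.4834],
       [ 0.    ,  0.    ,  0.    ,  1.    ]])}
{'fx': 366.0446143744957, 'fy': 366.0446143744957, 'cx': 319.88908711014227, 'cy': 238.46413155776338, 'T_tool_cam': array([[-0.0005,  0.9581,  0.2865,  0.081 ],
       [ 1.    ,  0.0007, -0.0003, -0.0004],
       [-0.0005,  0.2865, -0.9581, -0.1714],
       [ 0.    ,  0.    ,  0.    ,  1.    ]])} [[ 0.963   0.2694 -0.0002]
 [ 0.2694 -0.963   0.0011]
 [ 0.0001 -0.0011 -1.    ]] 0.1
```

View pics/top0.png

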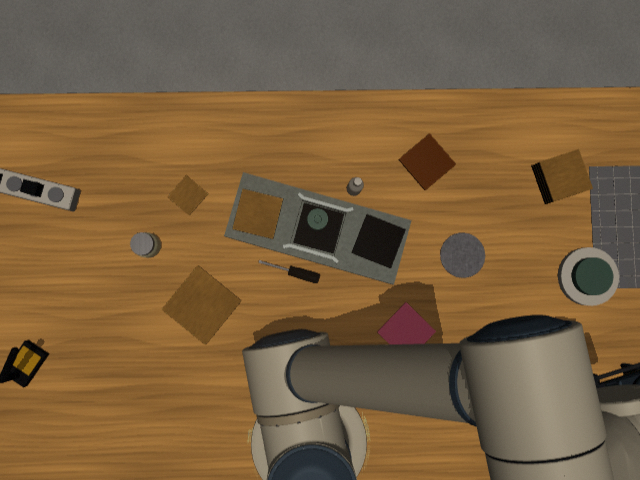

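View pics/scene0.png

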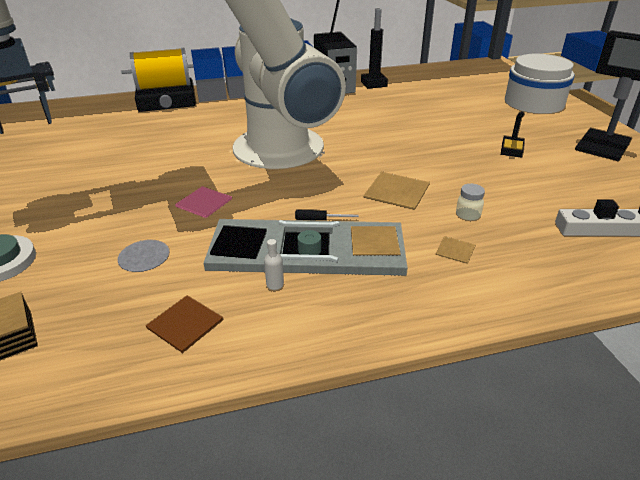

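Top view: candidates for the upper plate are brown (427,162), pink (406,328), and black on the right wing (380,241), which I choose. The lower plate is black at (318,228), under the wheel (317,218). For the separator there is a small sheet (187,195), a large one (202,304), and the middle-sized one on the left wing (257,213), which I choose. The wheel is not the green disc at (592,276). The mat is at (462,255), jar (145,244), bottle (355,186) and screwdriver (290,271).

```bash
cat > h.py <<'E'
from bench import ctrl
import cv2,numpy as np
np.set_printoptions(precision=4,suppress=True)
def cam(n):
    p=ctrl.camera_params(n)
    if 'pose' in p: T=p['pose']
    else:
        W=np.eye(4);W[:3,:3]=ctrl.current_eef_rot();W[:3,3]=ctrl.current_tool_pos();T=W@p['T_tool_cam']
    return p,T
def px2w(pt,u,v,z):
    p,T=pt
    d=T[:3,:3]@np.array([(u-p['cx'])/p['fx'],-(v-p['cy'])/p['fy'],-1]); o=T[:3,3]
    return o+d*(z-o[2])/d[2]
E
python3 - <<'E'
from h import *
c=cam("top")
for n,u,v,z in [("board",318,228,.012),("bc1",245,173,.021),("bc2",411,220,.021),("bc3",393,283,.021),("bc4",225,236,.021),("sep",257,213,.026),("plate",380,241,.029),("wheel",317,218,.048),("mat",462,255,.003),("bottletop",354,183,.11),("bottle bottom",356,191,0),("screwd",290,271,.02),("jar",143,243,.07)]:
    print(n,px2w(c,u,v,z))
im=cv2.imread("pics/top0.png")[160:295,215:425]
cv2.imwrite("pics/crop0.png",cv2.resize(im,None,fx=3.8,fy=3.8,interpolation=cv2.INTER_CUBIC))
E
```

```text
board [ 0.5063 -0.0327  0.012 ]
bc1 [0.6408 0.1397 0.021 ]
bc2 [ 0.5206 -0.2555  0.021 ]
bc3 [ 0.371  -0.2078  0.021 ]
bc4 [0.4904 0.1889 0.021 ]
sep [0.5434 0.112  0.026 ]
plate [ 0.471  -0.1786  0.029 ]
wheel [ 0.5265 -0.0296  0.048 ]
mat [ 0.4353 -0.3799  0.003 ]
bottletop [ 0.5974 -0.1126  0.11  ]
bottle bottom [ 0.5961 -0.1274  0.    ]
screwd [0.4044 0.0362 0.02  ]
jar [0.4736 0.3703 0.07  ]
```

View pics/crop0.png

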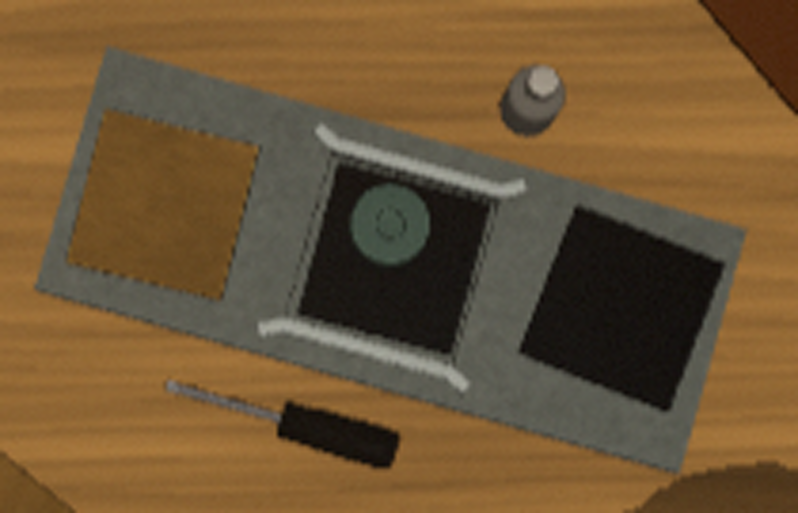

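The crop confirms the choice: middle-sized separator on the left (+y) wing, black plate slightly turned on the right wing, wheel off-centre in the well. Next, a close wrist view.

```bash
cat >> h.py <<'E'
def frame(yaw):
    c,s=np.cos(yaw),np.sin(yaw); return np.array([c,s,0]),np.array([-s,c,0])
def Rb(yaw):  # tool y along -board y
    ex,ey=frame(yaw); return np.c_[ex,-ey,[0,0,-1]]
E
python3 - <<'E'
from h import *
yaw=np.arctan2(-.291,.957); ex,ey=frame(yaw); C=np.array([.5057,-.0337,0])
ctrl.goto(C+.03*ex+[0,0,.28],Rb(yaw))
p,T=cam("wrist"); im=ctrl.read_camera("wrist"); cv2.imwrite("pics/w1.png",im)
np.savez("w1.npz",T=T); print(T,ctrl.current_t())
E
```

```text
[[-0.292   0.9163  0.274   0.6118]
 [-0.9564 -0.2798 -0.0833 -0.0665]
 [ 0.0003 -0.2864  0.9581  0.4514]
 [ 0.      0.      0.      1.    ]] 2.5417
```

View pics/w1.png

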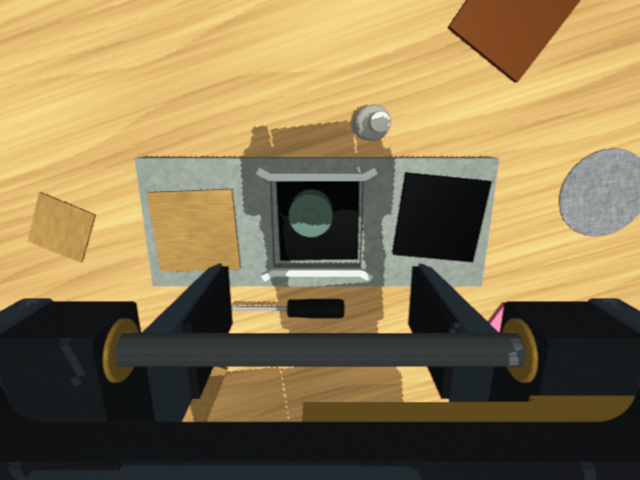

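The wrist view shows board corners (136,157),(498,157),(483,286),(154,286), separator at about (195,230), upper plate at about (441,217), wheel top at about (310,211), bottle (373,120), and mat (600,192).

Run:
```python
from h import *
c=(ctrl.camera_params("wrist"),np.load("w1.npz")["T"])
def q(n,pts,z):
    P=np.array([px2w(c,*p,z)[:2] for p in pts]); # order: (+x,+y),(+x,-y),(-x,-y),(-x,+y)
    v=(P[0]-P[1]+P[3]-P[2]); yw=np.degrees(np.arctan2(-v[0],v[1]))
    print(n,P.mean(0),"yaw",yw,"sides",np.linalg.norm(P-np.roll(P,-1,0),axis=1)); return P.mean(0),yw
b,yw=q("board",[(136,157),(498,157),(483,286),(154,286)],.021)
s=q("sep",[(147,191),(233,188.5),(241,268),(160,272)],.026)
p=q("plate",[(406,172),(491,180.5),(474,263),(393,255)],.029)
ex,ey=frame(np.radians(yw)); B=lambda w:np.array([(w[:2]-b)@ex[:2],(w[:2]-b)@ey[:2]])
print("sep",B(s[0]),s[1]-yw,"plate",B(p[0]),p[1]-yw)
# wheel from color
im=cv2.imread("pics/w1.png"); g=im[180:245,280:340]; hsv=cv2.cvtColor(g,cv2.COLOR_BGR2HSV)
m=((hsv[...,1]>40)&(hsv[...,2]>60)).astype(np.uint8); cs=max(cv2.findContours(m,0,1)[0],key=cv2.contourArea)
print("ell",cv2.fitEllipse(cs),cv2.boundingRect(cs))
for n,u,v,z in [("wheel",310,209,.048),("mat",600,192,.003),("bottle",377,121,.11),("wellL",273,220,.021),("wellR",364,220,.021)]:
    w=px2w(c,u,v,z);print(n,w,B(w))
```

```text
board [ 0.506  -0.0317] yaw -16.98128790544257 sides [0.4165 0.1612 0.42   0.1611]
sep [0.5428 0.1114] yaw -14.638636450992422 sides [0.1006 0.0991 0.1015 0.1015]
plate [ 0.4722 -0.174 ] yaw -22.755115619771484 sides [0.0989 0.1013 0.1007 0.1007]
sep [-0.0066  0.1476] 2.3426514544501487 plate [ 0.0092 -0.146 ] -5.773827714328913
ell ((30.229095458984375, 35.52740478515625), (42.24796676635742, 42.71317672729492), 174.335205078125) (9, 14, 43, 44)
wheel [ 0.5328 -0.0309  0.048 ] [0.0254 0.0086]
mat [ 0.44  -0.375  0.003] [ 0.0371 -0.3476]
bottle [ 0.6035 -0.1171  0.11  ] [ 0.1182 -0.0532]
wellL [0.5276 0.0183 0.021 ] [0.0061 0.0542]
wellR [ 0.4955 -0.0869  0.021 ] [ 0.0061 -0.0558]
```

```bash
cat >> h.py <<'E'
YAW=np.radians(-17.); EX,EY=frame(YAW); C=np.array([.506,-.0325,0])
def W(x,y,z): return C+x*EX+y*EY+[0,0,z]
E
python3 - <<'E'
from h import *
w=np.array([.5295,-.030,0]); m=np.array([.4375,-.3775,0])
ctrl.goto(w+[0,0,.12],Rb(YAW))
print(ctrl.move_l(w+[0,0,.028],vel=.12,contact_N=8),ctrl.current_tool_pos())
ctrl.command_gripper(0.0); print(ctrl.current_grip_width()*91,ctrl.current_grasp_force(),ctrl.current_contact_force())
ctrl.move_l(w+[0,0,.15],vel=.15); print(ctrl.current_grip_width()*91)
ctrl.move_l(m+[0,0,.15],vel=.25)
ctrl.move_l(m+[0,0,.035],vel=.15)
print(ctrl.move_l(m+[0,0,.014],vel=.03,contact_N=4),ctrl.current_tool_pos())
ctrl.command_gripper(1.0)
ctrl.move_l(m+[0,0,.15],vel=.2)
ctrl.goto(W(-.03,0.03,.30),Rb(YAW)) 
p,T=cam("wrist"); cv2.imwrite("pics/w2.png",ctrl.read_camera("wrist")); np.savez("w2.npz",T=T)
cv2.imwrite("pics/t2.png",ctrl.read_camera("top")); print(ctrl.current_t())
im=np.vstack([cv2.imread("pics/t2.png")[150:320,200:520],cv2.resize(cv2.imread("pics/w2.png"),(320,240))])
cv2.imwrite("pics/c2.png",cv2.resize(im,None,fx=1.46,fy=1.46))
E
```

```text
False [ 0.5301 -0.0301  0.0288]
48.3121810783178 30.00024050474167 [-0.0726 -0.3469  0.7938]
48.444922320464855
True [ 0.4375 -0.3775  0.0185]
12.1167
```

View pics/c2.png

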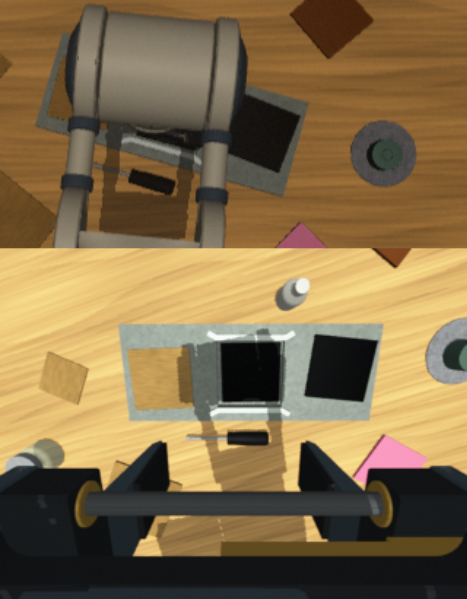

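Wheel stands well inside the mat (about (386,153) on mat (383,153)). Now I'll centre the separator sideways, then push it in with two fingers.

```bash
cat >> h.py <<'E'
def Rx():  # closing along board x; pick the nearer half turn
    return np.c_[EY,EX,[0,0,-1]],np.c_[-EY,-EX,[0,0,-1]]
E
python3 - <<'E'
from h import *
q=ctrl.current_q()
best=[]
for R in Rx():
    j=ctrl.ik(W(-.083,.148,.10),R); best.append((np.abs(np.array(j)-q).max() if j is not None else 1e9,R)); print(j)
R=min(best,key=lambda b:b[0])[1]; np.save("R.npy",R)
ctrl.goto(W(-.083,.148,.10),R); ctrl.command_gripper(0.0)
ctrl.move_l(W(-.083,.148,.0235),vel=.12); print(ctrl.current_tool_pos())
ctrl.move_l(W(-.0635,.148,.0235),vel=.03); print(ctrl.current_contact_force())
ctrl.move_l(W(-.075,.148,.0235),vel=.06); ctrl.move_l(W(-.075,.148,.06),vel=.12)
ctrl.command_gripper(.6)
ctrl.goto(W(0,.245,.06),R); ctrl.move_l(W(0,.245,.0225),vel=.1); print(ctrl.current_tool_pos(),ctrl.current_grip_width())
ctrl.move_l(W(0,.20,.0225),vel=.05)
print(ctrl.current_contact_force(),ctrl.current_tool_pos())
ctrl.move_l(W(0,.245,.0225),vel=.1); ctrl.move_l(W(0,.245,.15),vel=.2)
cv2.imwrite("pics/t3.png",ctrl.read_camera("top"));print(ctrl.current_t())
cv2.imwrite("pics/c3.png",cv2.resize(cv2.imread("pics/t3.png")[150:300,200:430],None,fx=3,fy=3))
E
```

```text
[  8.8287  26.5479 103.5592  -0.      49.893   25.8287]
[   8.8287   26.5479  103.5592   -0.       49.893  -154.1713]
[0.4702 0.1333 0.0239]
[-0.4827  0.1598  0.1899]
[0.5774 0.2015 0.0226] 0.6008243657275828
[-0.5913  0.3222 -0.1956] [0.5646 0.159  0.0225]
21.6083
```

View pics/c3.png

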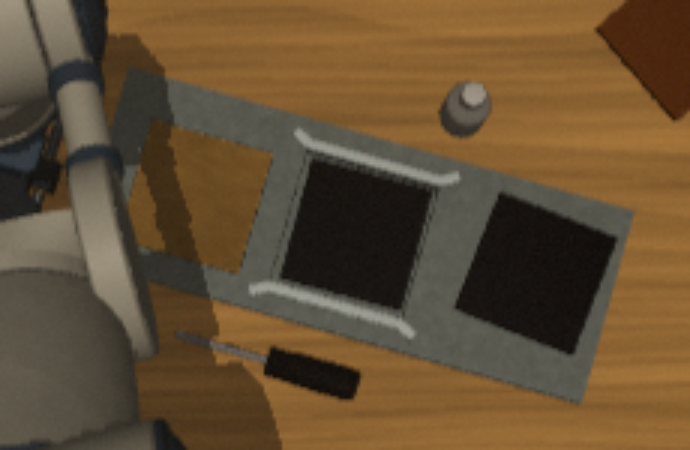

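Run:
```python
from h import *
c=cam("top")
for u,v,z in [(291,201.3,.026),(280.3,241,.026),(200+131/3,150+68/3,.021),(200+634/3,150+211/3,.021),(200+581/3,150+403/3,.021)]:
    d=px2w(c,u,v,z)-C; print(d@EX,d@EY)
```

```text
0.04268754468924702 0.0792416693887748
-0.05541010079652367 0.0775129587487903
0.07849147269369279 0.20735294569925383
0.0786365399280693 -0.20995937757058694
-0.08042866197640426 -0.20943345512162098
```

Run:
```python
from h import *
R=np.load("R.npy")
ctrl.move_l(W(-.003,.245,.0225),vel=.25)
ctrl.move_l(W(-.003,.205,.0225),vel=.15)
ctrl.move_l(W(.0025,.13,.0225),vel=.06); print(ctrl.current_contact_force())
ctrl.move_l(W(.0025,.085,.0225),vel=.05); print(ctrl.current_contact_force())
print(ctrl.move_l(W(.0025,.069,.0225),vel=.03,contact_N=6),ctrl.current_contact_force(),ctrl.current_tool_pos(),(ctrl.current_tool_pos()-C)@EY)
ctrl.move_l(W(.0025,.09,.03),vel=.1); ctrl.move_l(W(.0025,.15,.15),vel=.25)
ctrl.goto(W(-.05,.2,.2),R)
p,T=cam("wrist"); w=ctrl.read_camera("wrist");t=ctrl.read_camera("top"); s=ctrl.read_camera("scene");print(ctrl.current_t())
im=np.vstack([cv2.resize(t[150:300,200:430],(690,450))[150:370,:600],cv2.resize(s[210:280,195:415],None,fx=600/220,fy=600/220)])
cv2.imwrite("pics/c4.png",im);cv2.imwrite("pics/t4.png",t);cv2.imwrite("pics/w4.png",w)
```

```text
[0.1857 0.2068 0.1342]
[0.2741 0.0231 0.2217]
False [ 0.5188  0.3843 -0.3817] [0.5286 0.0327 0.0225] 0.06894688610069818
27.4667
```

View pics/c4.png

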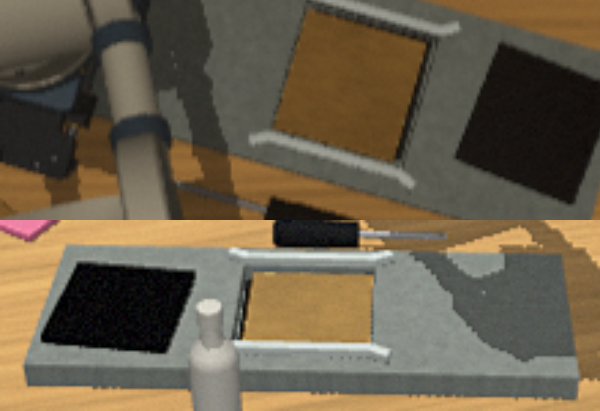

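Run:
```python
from h import *
R=np.load("R.npy")
ctrl.goto(W(0,.10,.05),R); ctrl.move_l(W(0,.088,.0225),vel=.1)
print(ctrl.move_l(W(0,.065,.0225),vel=.04,contact_N=6),ctrl.current_contact_force(),(ctrl.current_tool_pos()-C)@EY)
ctrl.move_l(W(0,.09,.04),vel=.15)
ctrl.goto(W(0,-.07,.16),R)
p,T=cam("wrist"); w=ctrl.read_camera("wrist"); print(ctrl.current_t()); np.savez("w5.npz",T=T)
cv2.imwrite("pics/w5.png",w)
cv2.imwrite("pics/c5.png",w)
```

```text
False [-0.2555  0.5131  0.3745] 0.06494341281988167
30.6333
```

View pics/c5.png

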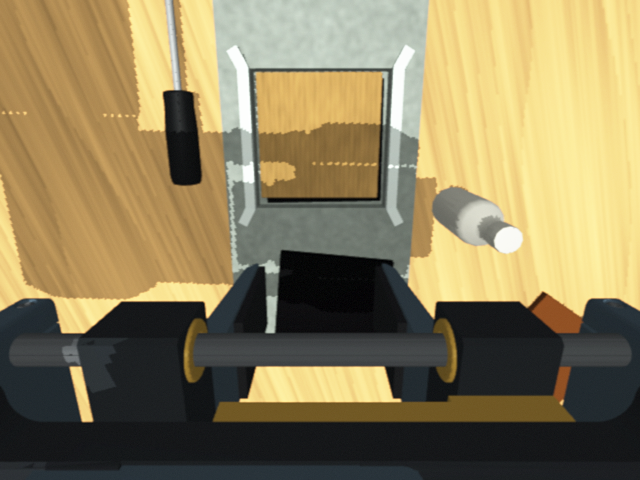

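The separator lies in the well at about (256,72)–(380,199), close to the +y/-x walls, with thin black glass gaps at right and bottom. The upper plate's near edge runs (281,250)–(393,262). I'll check flatness numerically.

Run:
```python
from h import *
c=(ctrl.camera_params("wrist"),np.load("w5.npz")["T"])
def b(u,v,z): d=px2w(c,u,v,z)-C; return np.array([d@EX,d@EY])
for z in (.017,.026):
    P=np.array([b(u,v,z) for u,v in [(256,72),(384,72),(379,199),(265,199)]]); print(z,P.ravel(),np.linalg.norm(P-np.roll(P,-1,0),axis=1))
print("well",b(253,69,.021),b(387,69,.021),b(384,207,.021),"plate",b(281,250,.029),b(393,262,.029))
im=cv2.imread("pics/w5.png"); cv2.imwrite("pics/c6.png",cv2.resize(im[50:220,225:415],None,fx=3.5,fy=3.5,interpolation=cv2.INTER_CUBIC))
```

```text
0.017 [-0.0511  0.0548  0.0496  0.0547  0.0502 -0.0463 -0.0485 -0.0463] [0.1007 0.1011 0.0988 0.1011]
0.026 [-0.0497  0.0536  0.0482  0.0535  0.0488 -0.0447 -0.0471 -0.0446] [0.0979 0.0982 0.0959 0.0982]
well [-0.0527  0.0564] [0.0512 0.0563] [ 0.0542 -0.0526] plate [-0.0348 -0.0888] [ 0.0631 -0.1   ]
```

View pics/c6.png

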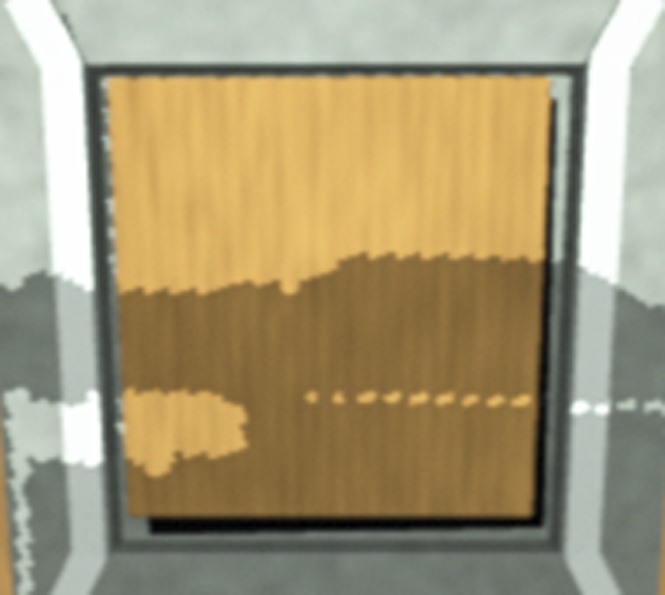

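The separator is flat in the well with the well edge visible all round. Next I'll square and centre the upper plate, checking it numerically.

Run:
```python
from h import *
R=np.load("R.npy")
ctrl.command_gripper(.5)
ctrl.goto(W(.008,-.25,.08),R); ctrl.move_l(W(.008,-.25,.0225),vel=.15)
ctrl.move_l(W(.008,-.203,.0225),vel=.05); print(ctrl.current_contact_force())
ctrl.move_l(W(.008,-.215,.0225),vel=.1); ctrl.move_l(W(.008,-.215,.06),vel=.15)
ctrl.command_gripper(0.)
ctrl.goto(W(.085,-.137,.06),R); ctrl.move_l(W(.085,-.137,.0235),vel=.12)
ctrl.move_l(W(.0595,-.137,.0235),vel=.04); print(ctrl.current_contact_force())
ctrl.move_l(W(.075,-.137,.0235),vel=.1); ctrl.move_l(W(.075,-.137,.06),vel=.15)
ctrl.command_gripper(.5)
ctrl.goto(W(-.008,-.25,.16),R)
c=cam("wrist"); w=ctrl.read_camera("wrist"); print(ctrl.current_t()); np.savez("w7.npz",T=c[1]); cv2.imwrite("pics/w7.png",w)
m=(w[:255].max(2)<45).astype(np.uint8)
for k in cv2.findContours(m,0,1)[0]:
    if cv2.contourArea(k)<2500: continue
    q=cv2.approxPolyDP(cv2.convexHull(k),6,True)[:,0]
    print([(tuple(p),[round(float((px2w(c,*p,.029)-C)@e),4) for e in (EX,EY)]) for p in q])
```

```text
[0.7247 0.5331 0.7699]
[-1.4732  0.2333 -0.2201]
38.95
[((np.int32(263), np.int32(10)), [-0.0492, -0.0854]), ((np.int32(397), np.int32(11)), [0.0481, -0.0861]), ((np.int32(389), np.int32(150)), [0.0475, -0.1844]), ((np.int32(268), np.int32(149)), [-0.0496, -0.1835])]
```

Run:
```python
from h import *
R=np.load("R.npy")
ctrl.move_l(W(-.008,-.25,.0225),vel=.2); print(ctrl.current_grip_width())
ctrl.move_l(W(-.008,-.215,.0225),vel=.15)
print(ctrl.move_l(W(-.008,-.10,.0225),vel=.05,contact_N=10),ctrl.current_contact_force())
print(ctrl.move_l(W(-.008,-.065,.0225),vel=.03,contact_N=8),ctrl.current_contact_force(),(ctrl.current_tool_pos()-C)@EY)
ctrl.move_l(W(-.008,-.09,.03),vel=.1); ctrl.move_l(W(-.02,-.11,.15),vel=.2)
ctrl.goto(W(0,-.09,.16),R)
c=cam("wrist"); w=ctrl.read_camera("wrist"); np.savez("w8.npz",T=c[1])
ctrl.goto(W(-.05,-.25,.3),R)
t=ctrl.read_camera("top"); s=ctrl.read_camera("scene");print(ctrl.current_t())
cv2.imwrite("pics/w8.png",w);cv2.imwrite("pics/t8.png",t);cv2.imwrite("pics/s8.png",s)
a=cv2.resize(w[0:215,210:440],None,fx=1.74,fy=1.74*1.0); b=cv2.resize(t[130:330,120:520],(400,200)); d=cv2.resize(s[190:290,100:500],(800,200))
a=a[:,:400]; right=np.vstack([b,np.zeros((a.shape[0]-200,400,3),np.uint8)]) if a.shape[0]>200 else b
cv2.imwrite("pics/c8.png",np.vstack([np.hstack([a,right]),d]))
```

```text
0.5008040986013351
False [ 0.739  -0.4953 -0.342 ]
False [ 0.2972 -0.5065  0.0262] -0.06509137720484337
46.375
```

View pics/c8.png

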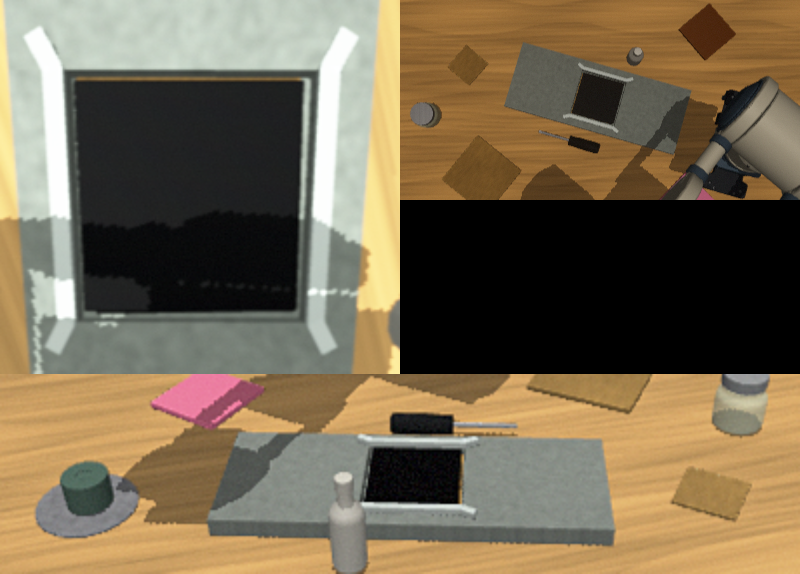

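The picture shows the plate inside the well outline (76,80)–(303,312). A sliver of separator is visible on the far side, with a gap along the near wall. The wheel is on the mat, and the bystanders are unmoved.

Run:
```python
from h import *
c=(ctrl.camera_params("wrist"),np.load("w8.npz")["T"])
k=1.74
P=np.array([px2w(c,210+u/k,v/k,.025)-C for u,v in [(76,80),(303,80),(297,312),(84,314)]]); print(P@EX,P@EY)
print(ctrl.sign_off(),ctrl.current_t())
```

```text
[-0.0499  0.0483  0.0505 -0.0512] [ 0.0521  0.0522 -0.0478 -0.0488]
the job is handed in; nothing more can be done
the job is handed in; nothing more can be done
```

The job is handed in at about 46 s of the 66 s allowed: the wheel stands on the mat, the separator lies flat on the lower plate and the upper plate lies flat on the separator, with jar, bottle and screwdriver undisturbed in the last pictures.

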